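Eject the test stub and hold it up in the tongs

TASK

The steel test stub sits in the covered channel of the ejector block. Push the ejector's thumb tab all the way along its slot so that the stub comes right out of the channel's mouth, then pick up the spring tongs, close their tips on the stub and lift it well clear of the table (at least a hand's width, 10 cm), keeping it there: the program finishes while the gripper is still squeezing the tongs and the tongs alone carry the stub. Never touch the stub with the gripper itself (finger marks spoil it), and leave everything else on the table where it is.

Things in the scene. Friction and masses are not known exactly. Their poses are not given: they have to be found in the camera images.
- block: Fixed ejector block: plate 190 x 90 mm, 6 mm thick, with a grey channel (x 0 to 111 mm, 27 mm wide inside, 39 outside) under a clear cover, top 40 mm above the table, with a 18 mm slot along x, open at the mouth. Origin at table height under the mouth, on the centre line; x points into the channel, z up; the stub comes out along -x onto the bare plate, which reaches to x = -75 mm.
- ejector (a joint): Travel of the ejector slide towards the mouth, m: 0 at rest, 0.06 home at its stop. Spring back: 3 N at rest, 10 N at home. Its pusher stands behind the stub and moves it by the travel, so that the stub's centre ends about 30 mm outside the mouth; let go, the slide springs back.
- tab (a point): Centre of the ejector's black upright thumb tab above the slot: 12 mm thick along the block's x, 30 mm wide along its y, 43 to 73 mm above the table; moves with the slide along the block's -x. Axes as the block's. Push it on its face on the block's +x side; only the tab stands above the cover.
- specimen_center (a point): Centre of the test stub: a plain upright steel cylinder, 24 mm diameter, 22 mm high, about 70 g. At the start it stands on the block's plate inside the channel, about 30 mm inside the mouth.
- specimen: The same stub; origin at the centre of its underside, z along its axis.
- tongs_grip (a point): Middle between the arms of steel spring tongs lying on edge, 13 mm up; x to the tips, y across, z up; fixed to the +y arm. Arms: upright strips 26 mm high, 3 mm thick. Pivot 90 mm behind, clamping spot 75 mm ahead, ends 90 mm ahead. At rest 54 mm wide here outside, 57 mm inside at the tips; clamped on the stub 36 mm wide here. The spring resists a squeeze here with 3 N, 6 N when clamped.
- tongs: The tongs (both arms); origin below point tongs_grip on the strips' lower edge, same axes, fixed to the arm on the +y side.
- tongs_tip_a (a point): Middle of the inner face of the tip of the +y arm, at the clamping spot, half-way up the strip.
- tongs_tip_b (a point): The same on the -y arm; the stub belongs half-way between the two tip points.
- loupe: Bystander: round stand loupe, 42 mm diameter, 43 mm high; origin under its centre.
- coupon: Bystander: welded steel T piece, 45 x 45 mm, 38 mm high; origin under its centre.
- torch: Bystander: black and red pocket torch lying along its x, 125 mm long, 29 mm thick; origin under it.
- gauge: Bystander: flat steel weld gauge, about 75 x 75 mm, 13 mm high; origin under its plate.
- caliper: Bystander: steel caliper lying along its y, 230 mm long, up to 50 mm wide, 10 mm high; origin under its bar.
- mouse: Bystander: black computer mouse, 105 x 58 mm, 30 mm high; origin under its centre.
- bottle: Bystander: clear water bottle, 62 mm diameter, 190 mm high; origin under its centre.
Mind the look-alikes: they are no part of the job. What is shaped like the block but blue is not meant.

How it is judged:
On the way:
1. the ejector slide is pushed home (beyond 54 of 60 mm) and the stub's centre is more than 22 mm outside the channel's mouth, still standing on the block's plate (value of joint ejector above 0.054 m and x of specimen_center in the frame of block below -0.022 m and height (world z) of specimen_center below 0.03 m), for 0.1 s.
At the end, for the whole second after the job is handed in: The stub is clamped between the tongs' tips (centre within 30 mm of both tip points, those under 30 mm apart, over 1 N), over 90 mm up, at rest; the gripper squeezes the tongs (over 2 N), grip over 90 mm and tips over 80 mm up, not touching the stub; the block touches neither (height (world z) of each of specimen_center, tongs_grip above 0.09 m and height (world z) of tongs_tip_a above 0.08 m and contact force between tongs and specimen above 1 N and contact force between the fingers and tongs above 2 N and contact force between each of the arm, the fingers, block and specimen below 0.05 N and distance between specimen_center and tongs_tip_a below 0.03 m and distance between each of specimen_center, tongs_tip_a and tongs_tip_b below 0.03 m and linear speed of specimen below 0.05 m/s and contact force between block and tongs below 0.05 N); the arm keeps its last pose, push and grip.
It fails at once if the gripper or arm touches the stub (contact force between any of the arm, the fingers and specimen above 0.3 N).
It fails at once if a bystander is pushed more than 30 mm from its place (distance of any of loupe, coupon, torch, gauge, caliper, mouse, bottle from where it was at the start of the episode above 0.03 m).
It also fails if it takes over 59 s, if anything falls off the work surface, if the arm or the gripper's body presses on something with over 40 N, if the wrist force passes 120 N, or if a joint passes its speed limit or range.

ROBOT

A 6-joint arm with a two-finger parallel gripper is mounted at the origin on the work surface. World frame = base frame: x ahead of the robot, y to its left, z up, the work surface at z = 0. Lengths are in m, angles in rad, forces in N, time in s.
With the tool pointing down it reaches from about 0.25 to 0.725 m from the base axis. Payload 4 kg.
Tool frame: the origin (TCP) lies midway between the tips of the shut fingers; the grasp point (between the pads) lies 19 mm behind it; z points along the fingers, x is the direction in which the jaws open and shut, and the axes are right-handed (so a half turn about z gives the same grasp; the last joint's range is limited). The gripper opens to 85 mm and grips with 20 to 120 N. Pads are 22 mm wide; open, the fingers measure 114 mm over their backs; the gripper's body (76 mm by 85 mm) begins 54 mm behind the grasp point. The pads swing forward as they close: fully open they stand 13 mm farther back than shut.
Start: joints at [1.266, 0.241, 0.005, 1.335, 0, 1.571], TCP at [0.15, 0.477, 0.231] pointing down, gripper open.
Joint ranges: [-2.72, 2.72], [-1.05, 1.87], [-1.09, 1.28], [-1.99, 2.15], [-1.42, 1.44], [-3.14, 3.14]. Speed limits (rad/s): [2.79, 2.79, 3.14, 3.14, 3.14, 3.14].

INTERFACE

Orientations are given as a unit quaternion [x, y, z, w].
In Python, from workcell import bot gives the robot as it stands.
- The arm moves only by the tool drive_tool, never from a script. Its argument "rows" is text: rows parted by semicolons, each of 5 numbers parted by spaces: the finger opening in mm, from 0 to 85.4, then the shift along the tool's x, y, z in mm, then the turn about the tool's z in rad. A call has 1 to 12 rows; each row shifts and turns the commanded pose from where the row before left it, along the tool's axes as they then stand; what a row does not reach is not made up. A row lasts 1/10 s, in which the tool goes at most 50 mm and 8.59 degrees, less where a joint would pass 70% of its speed; a pose out of reach is approached as far as the arm can. A call is refused whole if a number of a shift passes 50 or a number of a turn 0.15, either way. A call with a gripper value outside its range is refused whole. The fingers move at their own pace and stop on an object; the grip force is fixed at half the most. Time passes only in rows, so rows that do not move let the fingers close. It gives the time, the measured TCP pose, the force and the opening at its end, in the units of the state.
- bot.get_obs(): the state, without advancing time (a new reading comes with each control period).
- bot.camera(name): name is "scene" or "top" or "wrist"; returns a dict with "image" (384x512x3 uint8, red, green, blue), "vertical_fov" (degrees; the focal length in pixels is half the picture's height over the tangent of half this angle, whatever the lens; pixels are square), "cx", "cy" (the principal point, pixels), "R" (3x3) and "t" (3): a world point X has camera coordinates R X + t; the wrist camera has in their place "tool_from_camera" (4x4, takes a point from camera to tool coordinates, whose origin is the TCP and whose axes are the tool frame's). Camera axes: x right, y down, z forward; pixel columns grow to the right and rows downward; lengths in m; the calibration is good to about 2 mm. The wrist camera is an equidistant fisheye: a pixel r from the principal point sees the ray r / f radians off the axis. A picture is of the moment at which its call begins: read the wrist's pose just before it. There is no depth.
- bot.job_done(): hands the job in, once; it reports no verdict.
The state is a dict: "clock": time; "joint_pos": joint angles; "joint_vel": joint speeds; "tau": joint torques, N m; "eef_pos": TCP position; "tool_rot": TCP orientation; "ft_force": force on the tool from outside, world axes, zero at the start; "ft_torque": the same for the moment, N m; "grip_width": finger opening in m.
Only numpy, scipy, OpenCV 4.12 (cv2) and the standard library are available. Lean on these libraries where they do the work, as an engineer would, in place of code of your own. Each camera call takes 0.05 s, during which the arm holds its last target. There are 200 camera calls.

## Working session

There is one attempt and no reset: what is moved stays moved. The work goes in short steps, Python scripts to look and compute and a tool call to move; the robot and the scene stay as the last step left them, time stands still between calls to the robot, and variables do not carry over. Pictures are saved under pics/ and viewed, about 8 in all and at most 12, crops included, and the job is handed in when it is done.

Besides the shell and the picture viewer there is one more tool, called by a JSON object that holds its "method" and its "body". drive_tool: Moves the arm, as the interface text tells. Its arguments: {"type":"object","properties":{"rows":{"type":"string"}},"required":["rows"]}

```bash
mkdir -p pics; ls; python3 - <<'E'
from workcell import bot
import cv2,json,numpy as np
o=bot.get_obs();print(o)
for n in ("scene","top"):
    c=bot.camera(n);cv2.imwrite(f"pics/{n}0.png",c["image"][:,:,::-1])
    print(n,{k:(v if not hasattr(v,'tolist') else v.tolist()) for k,v in c.items() if k!="image"})
    np.savez(f"{n}.npz",**{k:v for k,v in c.items()})
E
```

```text
pics
{'clock': 0.0, 'joint_pos': array([1.26598520e+00, 2.41412669e-01, 3.71902851e-03, 1.33518829e+00,
       2.98173752e-05, 1.57078206e+00]), 'joint_vel': array([-6.67991221e-05,  1.00548812e-03, -1.78357833e-03, -9.01471712e-04,
       -1.27401755e-03,  1.41708784e-03]), 'tau': array([ 3.89556917e-04, -3.72321939e+01,  2.52405596e+01,  1.70991820e-02,
        5.65874200e-05,  4.21490384e-06]), 'eef_pos': array([0.14985873, 0.47635335, 0.23041112]), 'tool_rot': array([ 8.06256169e-01,  5.91565637e-01, -8.49595605e-04,  6.04854946e-04]), 'ft_force': array([-0.11892267, -0.5139118 , -0.04725902]), 'ft_torque': array([ 0.06147807, -0.015074  , -0.00135119]), 'grip_width': 0.08575590951445387}
scene {'vertical_fov': 56.79735986902703, 'cx': 255.63582259324735, 'cy': 193.73252868439275, 'R': [[0.7916713681536676, 0.6108831682924004, -0.008843050533538089], [0.5092177255285907, -0.6677778150463846, -0.5429273411234369], [-0.3375703672616849, 0.42531699287580177, -0.8397331139819935]], 't': [-0.44462599545834475, -0.19391327868976355, 1.1631827986511412]}
top {'vertical_fov': 51.01114163404101, 'cx': 258.2263388733499, 'cy': 186.68281667453434, 'R': [[0.008331240091740874, -0.9998998477493756, 0.011440494277324834], [-0.9891425260497584, -0.009919231247473454, -0.14662425451255476], [0.14672305067179137, -0.010094717541114268, -0.9891261006966342]], 't': [0.035707270544774114, 0.49432950860880825, 1.0811631292655293]}
```

```bash
python3 - <<'E'
import cv2
for n in ("scene","top"):
    cv2.imwrite(f"pics/{n}0b.png",cv2.resize(cv2.imread(f"pics/{n}0.png"),(800,600),interpolation=cv2.INTER_CUBIC))
E
```

```text
(no output)
```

View pics/top0b.png

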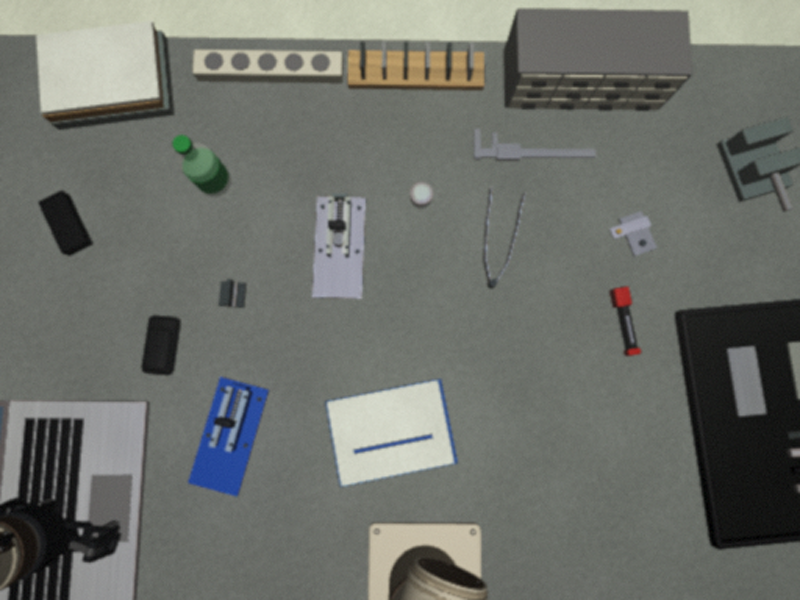

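View pics/scene0b.png

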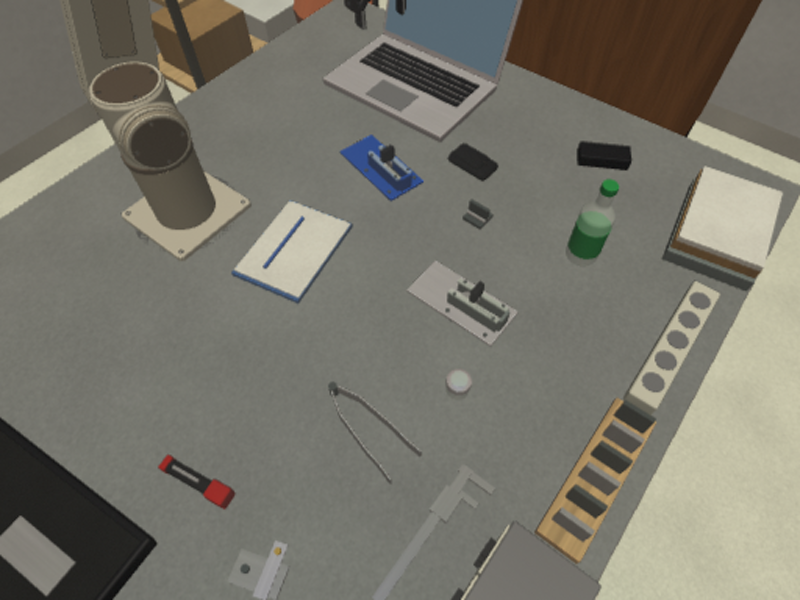

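Top view, in 800x600 coordinates: the white-plate block is at (315-365, 197-298), with its mouth facing the robot (down) and the tab at about (337,225). The tongs' pivot is at (491,283) and the tips at (489,190) and (523,193). The blue block is the look-alike. The loupe at (421,193) and the caliper above it are bystanders. Next I measure.

```bash
cat > h.py <<'E'
import numpy as np,cv2
from workcell import bot
def ray(c,u,v,z):
    f=192/np.tan(np.radians(float(c["vertical_fov"]))/2)
    d=np.array([(u-c["cx"])/f,(v-c["cy"])/f,1]); R=np.array(c["R"]);t=np.array(c["t"])
    o=-R.T@t; w=R.T@d; return o+w*(z-o[2])/w[2]
def wray(c,o,u,v,z):
    from scipy.spatial.transform import Rotation as Ro
    f=192/np.tan(np.radians(float(c["vertical_fov"]))/2)
    x=np.array([u-c["cx"],v-c["cy"]]);r=np.hypot(*x);th=r/f
    d=np.r_[x/r*np.sin(th),np.cos(th)] if r>0 else np.array([0,0,1.])
    T=np.array(c["tool_from_camera"]);R=Ro.from_quat(o["tool_rot"]).as_matrix()
    org=R@T[:3,3]+o["eef_pos"];w=R@T[:3,:3]@d
    return org+w*(z-org[2])/w[2]
def wpix(c,o,P):
    from scipy.spatial.transform import Rotation as Ro
    f=192/np.tan(np.radians(float(c["vertical_fov"]))/2)
    T=np.array(c["tool_from_camera"]);R=Ro.from_quat(o["tool_rot"]).as_matrix()
    p=T[:3,:3].T@(R.T@(np.array(P)-o["eef_pos"])-T[:3,3])
    th=np.arctan2(np.hypot(p[0],p[1]),p[2]);k=f*th/np.hypot(p[0],p[1])
    return c["cx"]+p[0]*k,c["cy"]+p[1]*k
E
python3 - <<'E'
from h import *
c=np.load("top.npz");im=c["image"]
g=cv2.cvtColor(im,cv2.COLOR_RGB2GRAY)
sub=np.zeros_like(g);sub[115:200,190:245]=g[115:200,190:245]
m=(sub>130).astype(np.uint8)
m=cv2.morphologyEx(m,cv2.MORPH_CLOSE,np.ones((9,9)))
cs,_=cv2.findContours(m,0,2);k=max(cs,key=cv2.contourArea)
r=cv2.minAreaRect(k);print(r)
P=np.array([ray(c,*p,0.006) for p in cv2.boxPoints(r)]);print(P.round(4),[np.linalg.norm(P[i]-P[i-1]).round(4) for i in range(4)])
for n,p in dict(tab=(337,225)).items(): print(n,ray(c,p[0]*.64,p[1]*.64,.073))
for n,p in dict(piv=(491,283),a=(489,190),b=(523,193)).items(): print(n,ray(c,p[0]*.64,p[1]*.64,.026))
s=np.load("scene.npz")
for n,p in dict(piv=(333,387),b=(389,480),a=(420,453)).items(): print(n,ray(s,p[0]*.64,p[1]*.64,.026))
print("tab",ray(s,478*.64,285*.64,.073))
for n,p in dict(c1=(408,290),c2=(436,262),c3=(517,312),c4=(491,342)).items(): print(n,ray(s,p[0]*.64,p[1]*.64,.006))
E
```

```text
((216.5835418701172, 157.8291778564453), (32.010013580322266, 65.0187759399414), 2.862405300140381)
[[0.4887 0.2084 0.006 ]
 [0.6799 0.2047 0.006 ]
 [0.6761 0.1115 0.006 ]
 [0.485  0.1175 0.006 ]] [np.float64(0.091), np.float64(0.1912), np.float64(0.0933), np.float64(0.1912)]
tab [0.604887   0.15748155 0.073     ]
piv [ 0.5128952  -0.11727698  0.026     ]
a [ 0.68627835 -0.11568994  0.026     ]
b [ 0.68130869 -0.17829558  0.026     ]
piv [ 0.51908075 -0.12353111  0.026     ]
b [ 0.68577252 -0.18607018  0.026     ]
a [ 0.69821565 -0.12489789  0.026     ]
tab [0.61021987 0.16168877 0.073     ]
c1 [0.49249744 0.11600087 0.006     ]
c2 [0.49602374 0.20122444 0.006     ]
c3 [0.6800426  0.19790613 0.006     ]
c4 [0.67604936 0.11639644 0.006     ]
```

{"method": "drive_tool", "body": {"rows": "0 0 0 0 -0.14; 0 0 0 0 -0.14; 0 -25 35 0 0; 0 -32 44 0 0;0 -32 44 0 0;0 -32 44 0 0;0 -32 44 0 0;0 -32 44 0 0;0 -32 44 0 0;0 -32 44 0 0;0 -32 44 0 0;0 -32 44 0 0"}}

```text
clock: 1.3
eef_pos: [0.5428, 0.1758, 0.2308]
tool_rot: [0.716, 0.698, -0.0, -0.0]
ft_force: [-0.1, 1.7, 0.5]
grip_width: -0.0001
```

```bash
python3 - <<'E'
from h import *
o=bot.get_obs();c=bot.camera("wrist");cv2.imwrite("pics/w1.png",cv2.resize(c["image"][:,:,::-1],(800,600),interpolation=cv2.INTER_CUBIC))
cv2.imwrite("pics/w1s.png",c["image"][:,:,::-1])
print(o["eef_pos"],o["tool_rot"],c["vertical_fov"],c["cx"],c["cy"],c["tool_from_camera"])
np.savez("w1.npz",**c,eef_pos=o["eef_pos"],tool_rot=o["tool_rot"])
for P in ([.607,.16,.073],[.562,.16,.006],[.68,.158,.006]):print(P,np.array(wpix(c,o,P))/.64)
E
```

```text
[0.54279805 0.17578821 0.23083603] [ 7.15913551e-01  6.98188804e-01 -3.44200889e-04 -2.49823549e-04] 65.70646984690485 253.36707724820232 187.88085482094 [[ 9.99999454e-01 -1.03970632e-03 -1.03982492e-04 -5.06489448e-04]
 [ 1.02241250e-03  9.53096001e-01  3.02666429e-01 -7.74571566e-02]
 [-2.15578900e-04 -3.02666370e-01  9.53096544e-01 -1.42783409e-01]
 [ 0.00000000e+00  0.00000000e+00  0.00000000e+00  1.00000000e+00]]
[0.607, 0.16, 0.073] [376.88765781 355.94935932]
[0.562, 0.16, 0.006] [377.8760915  270.87883205]
[0.68, 0.158, 0.006] [380.86362919 396.83959112]
```

View pics/w1.png

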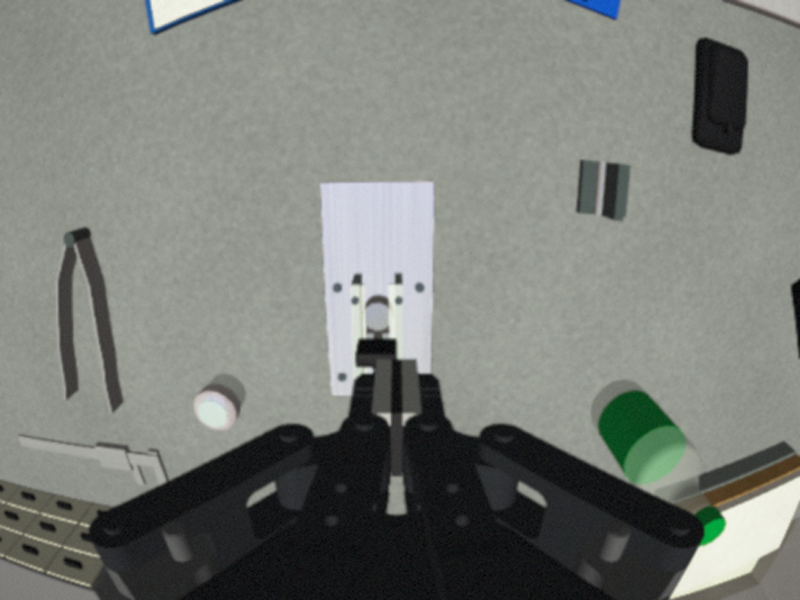

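Wrist view: the tab is at (377,350), against a predicted (377,356). The stub is visible at (377,312) under the cover. The tongs are on the left, pivot (77,237), ends (70,395) and (117,408). I'll go behind the tab and lower.

{"method": "drive_tool", "body": {"rows": "0 -5 41 0 0; 0 -4 41 0 0; 0 -4 41 0 0; 0 0 0 0 0; 0 0 0 40 0; 0 0 0 40 0; 0 0 0 40 0; 0 0 0 30 0; 0 0 0 15 0; 0 0 0 10 0; 0 0 0 4 0; 0 0 0 0 0"}}

```text
clock: 2.55
eef_pos: [0.6641, 0.1617, 0.0525]
tool_rot: [0.716, 0.698, 0.0, -0.0]
ft_force: [0.6, -0.2, -0.1]
grip_width: 0.0002
```

{"method": "drive_tool", "body": {"rows": "0 0 -12 0 0; 0 0 -12 0 0; 0 0 -10 0 0; 0 0 -6 0 0; 0 0 -6 0 0;0 0 0 0 0"}}

```text
clock: 3.15
eef_pos: [0.62, 0.1629, 0.0542]
tool_rot: [0.716, 0.698, 0.002, 0.001]
ft_force: [3.0, -0.3, 2.8]
grip_width: -0.0001
```

{"method": "drive_tool", "body": {"rows": "0 0 -8 0 0; 0 0 -8 0 0; 0 0 -8 0 0; 0 0 -4 0 0;0 0 0 0 0"}}

```text
clock: 3.65
eef_pos: [0.5935, 0.1634, 0.0543]
tool_rot: [0.716, 0.698, 0.003, 0.002]
ft_force: [6.6, -1.4, 1.5]
grip_width: 0.0004
```

{"method": "drive_tool", "body": {"rows": "0 0 -8 0 0; 0 0 -8 0 0; 0 0 -6 0 0; 0 0 -3 0 0;0 0 0 0 0"}}

```text
clock: 4.15
eef_pos: [0.57, 0.1639, 0.0543]
tool_rot: [0.716, 0.698, 0.004, 0.003]
ft_force: [9.5, -1.1, -0.3]
grip_width: -0.0002
```

{"method": "drive_tool", "body": {"rows": "0 0 -2 0 0; 0 0 -2 0 0; 0 0 0 0 0;0 0 0 0 0"}}

```text
clock: 4.55
eef_pos: [0.5676, 0.164, 0.0544]
tool_rot: [0.716, 0.698, 0.004, 0.004]
ft_force: [11.5, -0.3, -2.0]
grip_width: 0.0003
```

{"method": "drive_tool", "body": {"rows": "0 0 -2 0 0; 0 0 -2 0 0; 0 0 0 0 0;0 0 0 0 0"}}

```text
clock: 4.95
eef_pos: [0.5674, 0.164, 0.0547]
tool_rot: [0.717, 0.697, 0.007, 0.007]
ft_force: [21.4, -1.5, -7.7]
grip_width: 0.0005
```

```bash
python3 - <<'E'
from h import *
o=bot.get_obs();c=bot.camera("wrist");cv2.imwrite("pics/w2.png",cv2.resize(c["image"][:,:,::-1],(800,600),interpolation=cv2.INTER_CUBIC))
np.savez("w2.npz",**c,eef_pos=o["eef_pos"],tool_rot=o["tool_rot"])
print(o["eef_pos"],o["ft_force"])
for P in ([.532,.162,.017],[.562,.16,.006],[.487,.163,.006]):print(P,np.array(wpix(c,o,P))/.64)
E
```

```text
[0.56739788 0.16400098 0.05467239] [21.39916658 -1.4554799  -7.6586168 ]
[0.532, 0.162, 0.017] [389.66648875 255.876218  ]
[0.562, 0.16, 0.006] [387.6123158  316.26116783]
[0.487, 0.163, 0.006] [389.06740211 141.39390494]
```

View pics/w2.png

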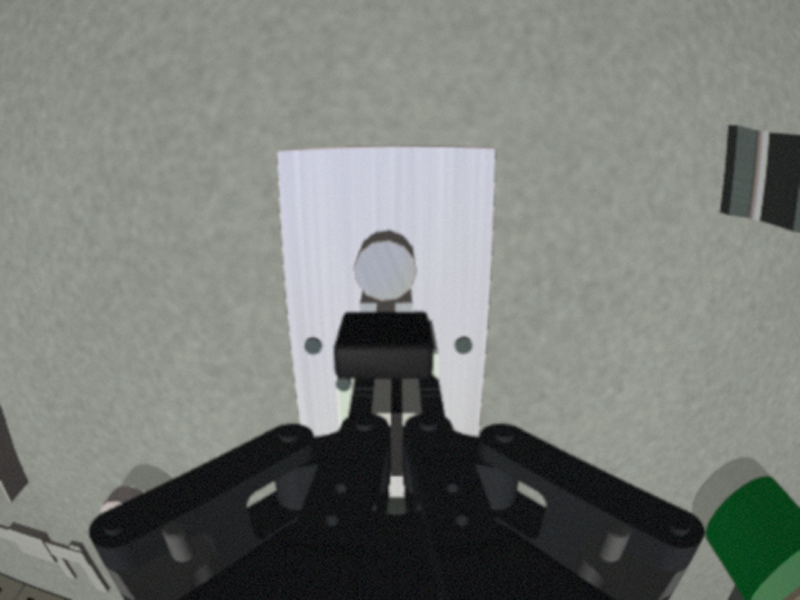

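Slide is at its stop (21 N, no further travel). The stub stands clear of the mouth, its top at (386,271). I'll measure the stub here and the tongs from the earlier wrist view.

```bash
python3 - <<'E'
from h import *
c=np.load("w2.npz");q=lambda n,u,v,z:print(n,wray(c,c,u*.64,v*.64,z).round(4))
q("stubtop",386,271,.028);q("stub l",355,271,.028);q("stub r",417,271,.028)
q("plate L",278,151,.006);q("plate R",494,149,.006)
c=np.load("w1.npz")
q("pivot",77,237,.026);q("end -y?",70,390,.026);q("end2",117,405,.026)
q("plate L",321,184,.006);q("plate R",433,182,.006)
t=np.load("top.npz");print("bottle",ray(t,208*.64,183*.64,0),"loupe",ray(t,421*.64,193*.64,.04),"cal",ray(t,478*.64,158*.64,.01))
E
```

```text
stubtop [0.5351 0.1607 0.028 ]
stub l [0.5347 0.149  0.028 ]
stub r [0.5354 0.1723 0.028 ]
plate L [0.4884 0.1173 0.006 ]
plate R [0.4904 0.2057 0.006 ]
pivot [ 0.5146 -0.1115  0.026 ]
end -y? [ 0.6726 -0.1697  0.026 ]
end2 [ 0.6857 -0.109   0.026 ]
plate L [0.4892 0.1173 0.006 ]
plate R [0.4905 0.2058 0.006 ]
bottle [0.70187061 0.40843208 0.        ] loupe [0.67469215 0.01000775 0.04      ] cal [ 0.75349906 -0.09808926  0.01      ]
```

{"method": "drive_tool", "body": {"rows": "0 0 10 0 0; 0 0 12 0 0; 0 0 15 0 0; 0 0 15 0 0; 0 0 15 0 0; 0 0 15 0 0; 0 0 10 0 0; 0 0 0 -40 0; 0 0 0 -40 0; 60 -20 -20 -40 0; 85 -40 -20 -20 0; 85 -40 -20 0 0"}}

```text
clock: 6.2
eef_pos: [0.5879, 0.0634, 0.1964]
tool_rot: [0.715, 0.699, 0.003, 0.002]
ft_force: [1.5, -0.7, -0.5]
grip_width: 0.0429
```

{"method": "drive_tool", "body": {"rows": "85 -40 2 0 0.075; 85 -40 2 0 0.075; 85 -40 2 0 0; 85 -40 0 0 0; 85 -33 0 0 0; 85 0 0 0 0"}}

```text
clock: 6.8
eef_pos: [0.5665, -0.1321, 0.192]
tool_rot: [0.768, 0.64, -0.001, -0.001]
ft_force: [-0.5, 0.4, -0.2]
grip_width: 0.0848
```

```bash
python3 - <<'E'
from h import *
o=bot.get_obs();c=bot.camera("wrist");cv2.imwrite("pics/w3.png",cv2.resize(c["image"][:,:,::-1],(800,600),interpolation=cv2.INTER_CUBIC))
np.savez("w3.npz",**c,eef_pos=o["eef_pos"],tool_rot=o["tool_rot"])
print(o["eef_pos"],o["tool_rot"],o["ft_force"])
E
```

```text
[ 0.56652276 -0.13207673  0.19202824] [ 7.68036718e-01  6.40404842e-01 -9.26962829e-04 -6.15710003e-04] [-0.45905172  0.39207179 -0.20241532]
```

View pics/w3.png

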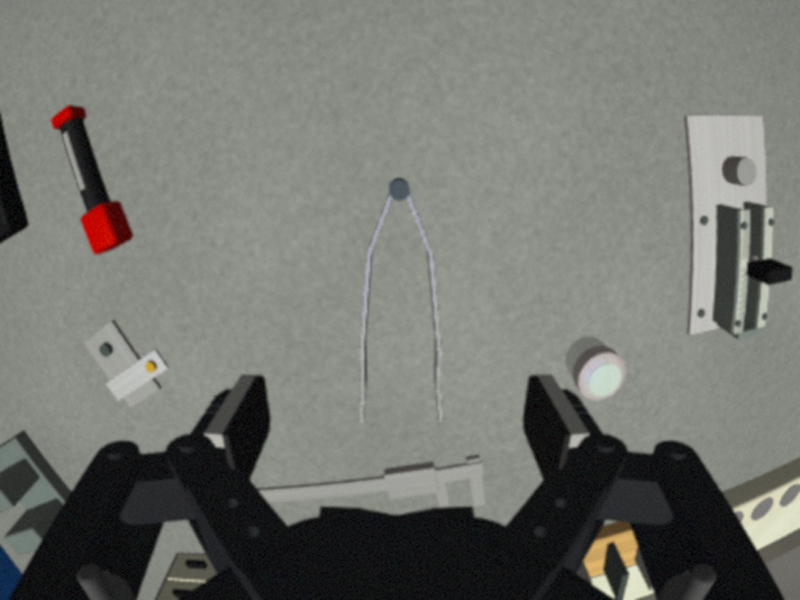

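Tongs are clearly seen: pivot (399,188), ends (362,420) and (440,420), bends (370,253) and (432,253). They're almost aligned with the tool, and the stub is still standing at (740,170).

```bash
python3 - <<'E'
from h import *
from scipy.spatial.transform import Rotation as Ro
c=np.load("w3.npz");Q=lambda u,v,z:wray(c,c,u*.64,v*.64,z)
p=Q(399,188,.028);a=Q(440,418,.026);b=Q(362,418,.026)
l=Q(366,300,.026);r=Q(435.5,300,.026)
m=(a+b)/2;d=(m-p)[:2];L=np.hypot(*d);d/=L
print("piv",p,"a",a,"b",b,"L",L,"gap",np.linalg.norm(a-b),"w",np.linalg.norm(l-r),(l+r)/2)
print("yaw",np.degrees(np.arctan2(d[1],d[0])))
g1=p[:2]+.09*d;g2=m[:2]-.09*d;print("grip",g1,g2)
R=Ro.from_quat(c["tool_rot"]).as_matrix();print("toolx yaw",np.degrees(np.arctan2(R[1,0],R[0,0])))
for g in(g1,g2):print("tool shift",R.T@(np.r_[g,.0]-c["eef_pos"]))
print("stub",Q(742,171,.028))
E
```

```text
piv [ 0.51460025 -0.12108366  0.028     ] a [ 0.69334654 -0.12081677  0.026     ] b [ 0.68216383 -0.18096671  0.026     ] L 0.17570188688301167 gap 0.06118062329918284 w 0.048777664719747996 [ 0.59166167 -0.13384585  0.026     ]
yaw -9.767555281193529
grip [ 0.60329562 -0.13635229] [ 0.59905981 -0.13562311]
toolx yaw 79.64412635946793
tool shift [0.00252643 0.03735193 0.19194744]
tool shift [0.0024823  0.03305406 0.19195663]
stub [0.53466785 0.15467114 0.028     ]
```

{"method": "drive_tool", "body": {"rows": "85.4 2.5 35 0 0; 85.4 0 0 40 0; 85.4 0 0 40 0; 85.4 0 0 40 0; 85.4 0 0 30 0; 85.4 0 0 20 0; 85.4 0 0 12 0; 85.4 0 0 6 0; 85.4 0 0 0 0"}}

```text
clock: 7.75
eef_pos: [0.6031, -0.1312, 0.0041]
tool_rot: [0.766, 0.643, -0.0, -0.0]
ft_force: [1.0, 0.1, 0.1]
grip_width: 0.0853
```

{"method": "drive_tool", "body": {"rows": "85.4 -4.5 -1 3 0; 70 0 0 0 0; 58 0 0 0 0; 52 0 0 0 0; 48 0 0 0 0; 46 0 0 0 0; 46 0 0 0 0; 46 0 0 0 0;46 0 0 0 0"}}

```text
clock: 8.65
eef_pos: [0.6027, -0.1366, 0.0033]
tool_rot: [0.766, 0.643, 0.001, 0.001]
ft_force: [0.5, 0.0, 6.4]
grip_width: 0.0461
```

{"method": "drive_tool", "body": {"rows": "46 0 0 -3 0; 46 0 0 -5 0; 46 0 0 -10 0; 46 0 0 -15 0; 46 0 0 -20 0; 46 0 0 -25 0; 46 0 0 0 0; 46 0 0 0 0"}}

```text
clock: 9.45
eef_pos: [0.6018, -0.1363, 0.0801]
tool_rot: [0.766, 0.643, 0.001, 0.001]
ft_force: [-0.4, -0.4, -2.2]
grip_width: 0.0459
```

```bash
python3 - <<'E'
from h import *
o=bot.get_obs();c=bot.camera("wrist");cv2.imwrite("pics/w4.png",cv2.resize(c["image"][:,:,::-1],(800,600),interpolation=cv2.INTER_CUBIC))
np.savez("w4.npz",**c,eef_pos=o["eef_pos"],tool_rot=o["tool_rot"])
s=bot.camera("scene");cv2.imwrite("pics/s4.png",cv2.resize(s["image"][180:340,170:340,::-1],(765,600)[:2],interpolation=cv2.INTER_CUBIC));np.savez("s4.npz",**s)
print(o["eef_pos"],o["tool_rot"],o["ft_force"],o["ft_torque"])
E
```

```text
[ 0.60181929 -0.13631364  0.08010725] [7.66129312e-01 6.42685869e-01 5.40440201e-04 6.77573531e-04] [-0.44069684 -0.40129269 -2.22150545] [-0.01500402 -0.01678205  0.01336043]
```

View pics/w4.png

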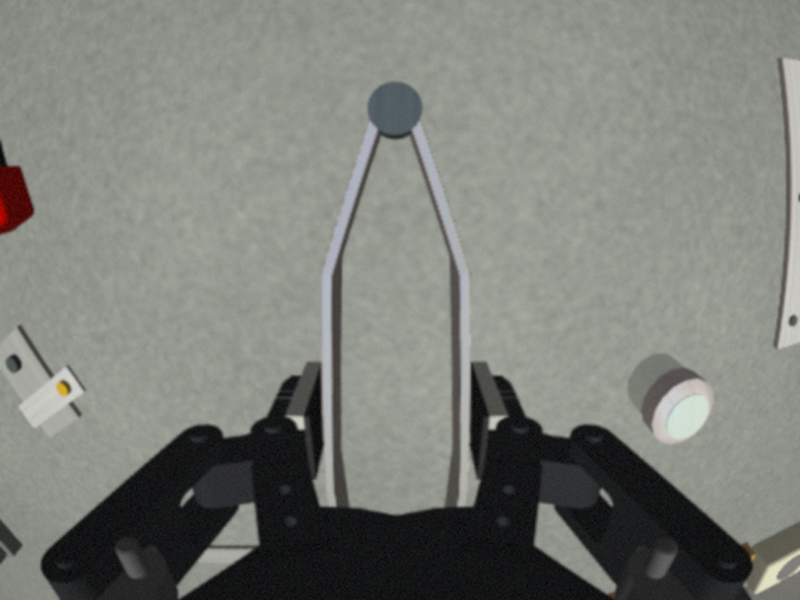

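View pics/s4.png

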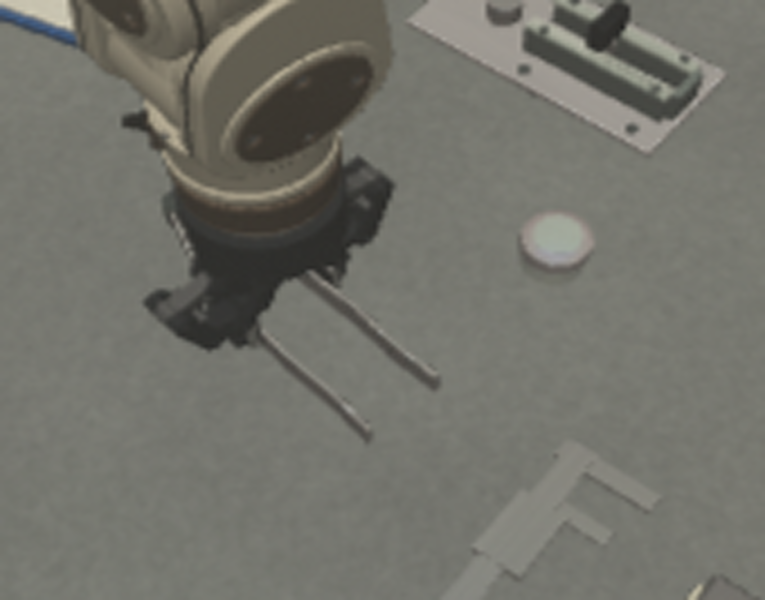

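Tongs are held (2.2 N weight). Pivot is at (395,108) in the wrist view, and in the scene crop the tip ends are at (437,380) and (370,433). I'll check level and tip position.

```bash
python3 - <<'E'
from h import *
from scipy.spatial.transform import Rotation as Ro
c=np.load("w4.npz");R=Ro.from_quat(c["tool_rot"]).as_matrix();e=c["eef_pos"]
T=lambda P:(R.T@(P-e)*1000).round(1)
for z in (.095,.103,.111):
  print(z,"piv",T(wray(c,c,395*.64,108*.64,z+.002)),"bend",T(wray(c,c,326*.64,270*.64,z)),T(wray(c,c,464*.64,270*.64,z)))
s=np.load("s4.npz")
for z in (.095,.103,.111):
  print(z,[T(ray(s,170+u/4.5,180+v/3.75,z)) for u,v in((437,378),(370,431))])
E
```

```text
0.095 piv [ -0.7 -89.  -17. ] bend [-20.5 -43.9 -15. ] [ 19.  -43.9 -15. ]
0.103 piv [ -0.7 -88.2 -25. ] bend [-19.3 -46.  -23. ] [ 17.8 -46.  -23. ]
0.111 piv [ -0.7 -87.5 -33. ] bend [-18.  -48.1 -31. ] [ 16.6 -48.1 -31. ]
0.095 [array([ 23.1,  90.4, -14.7]), array([-22.7,  91.5, -14.7])]
0.103 [array([ 21.1,  92.3, -22.7]), array([-24.2,  93.4, -22.7])]
0.111 [array([ 19.1,  94.3, -30.7]), array([-25.8,  95.3, -30.7])]
```

{"method": "drive_tool", "body": {"rows": "46 0 -30 -5 -0.075; 46 0 -40 -5 -0.075; 46 0 -40 0 0; 46 20 -35 0 0; 46 40 0 0 0; 46 40 0 0 0; 46 40 0 0 0; 46 40 0 0 0; 46 40 0 0 0; 46 40 0 0 0; 46 25 0 0 0; 46 5 0 0 0"}}

```text
clock: 10.75
eef_pos: [0.4634, 0.1672, 0.0882]
tool_rot: [0.714, 0.7, -0.001, -0.001]
ft_force: [-0.1, -0.0, -0.6]
grip_width: 0.0463
```

{"method": "drive_tool", "body": {"rows": "46 0 0 0 0"}}

```text
clock: 10.85
eef_pos: [0.4633, 0.165, 0.0882]
tool_rot: [0.715, 0.699, -0.001, -0.0]
ft_force: [0.0, 0.5, -1.3]
grip_width: 0.0462
```

{"method": "drive_tool", "body": {"rows": "46 -1.5 -4 0 0; 46 0 0 20 0; 46 0 0 20 0; 46 0 0 5 0; 46 0 0 0 0"}}

```text
clock: 11.35
eef_pos: [0.459, 0.1618, 0.0435]
tool_rot: [0.716, 0.698, -0.001, -0.001]
ft_force: [-0.4, -0.4, -1.1]
grip_width: 0.0463
```

```bash
python3 - <<'E'
from h import *
o=bot.get_obs();ims=[]
for n in("scene","top"):
  c=bot.camera(n);np.savez(n+"5.npz",**c)
  u0,v0=(230,130) if n=="scene" else (170,110)
  ims.append(cv2.resize(c["image"][v0:v0+100,u0:u0+100,::-1],(400,400),interpolation=cv2.INTER_CUBIC))
cv2.imwrite("pics/c5.png",np.hstack(ims));print(o["eef_pos"],o["tool_rot"],o["ft_force"])
E
```

```text
[0.45901279 0.16180684 0.04353333] [ 7.16474126e-01  6.97612066e-01 -1.39222809e-03 -5.42017931e-04] [-0.44804101 -0.36601925 -1.13405025]
```

View pics/c5.png

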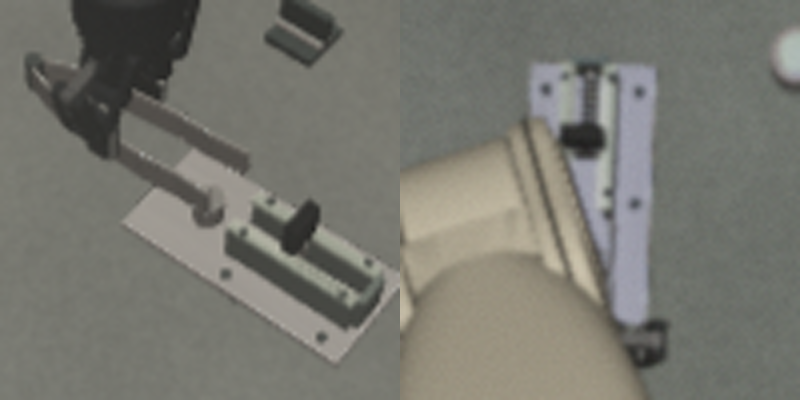

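In the scene crop, the tip ends are at (247,162) and (208,200), hanging over the stub at (208,210). I'll check the numbers.

```bash
python3 - <<'E'
from h import *
s=np.load("scene5.npz")
for z in(.0585,.0665):
  a,b=[ray(s,230+u/4,130+v/4,z) for u,v in((247,158),(208,192))]
  print(z,a,b,(a+b)/2,np.linalg.norm(a-b))
print("stub",ray(s,230+208/4,130+196/4,.028), "(top centre guess)")
E
```

```text
0.0585 [0.54960466 0.1840379  0.0585    ] [0.54473202 0.14319095 0.0585    ] [0.54716834 0.16361443 0.0585    ] 0.04113655041917264
0.0665 [0.55250973 0.17873157 0.0665    ] [0.54768526 0.13828853 0.0665    ] [0.55009749 0.15851005 0.0665    ] 0.040729786655147975
stub [0.53552408 0.15898941 0.028     ] (top centre guess)
```

{"method": "drive_tool", "body": {"rows": "46 0 0 12 0; 46 0 0 10 0; 46 0 0 5 0; 46 0 0 0 0; 46 0 0 0 0"}}

```text
clock: 11.95
eef_pos: [0.46, 0.1634, 0.0171]
tool_rot: [0.716, 0.698, -0.0, -0.0]
ft_force: [-0.4, 0.6, -1.8]
grip_width: 0.046
```

```bash
python3 - <<'E'
from h import *
o=bot.get_obs();c=bot.camera("scene");np.savez("scene6.npz",**c)
cv2.imwrite("pics/c6.png",cv2.resize(c["image"][140:215,230:330,::-1],(800,600),interpolation=cv2.INTER_CUBIC));print(o["eef_pos"],o["ft_force"])
E
```

```text
[0.45995272 0.16337719 0.0170532 ] [-0.38753838  0.56754596 -1.78448297]
```

View pics/c6.png

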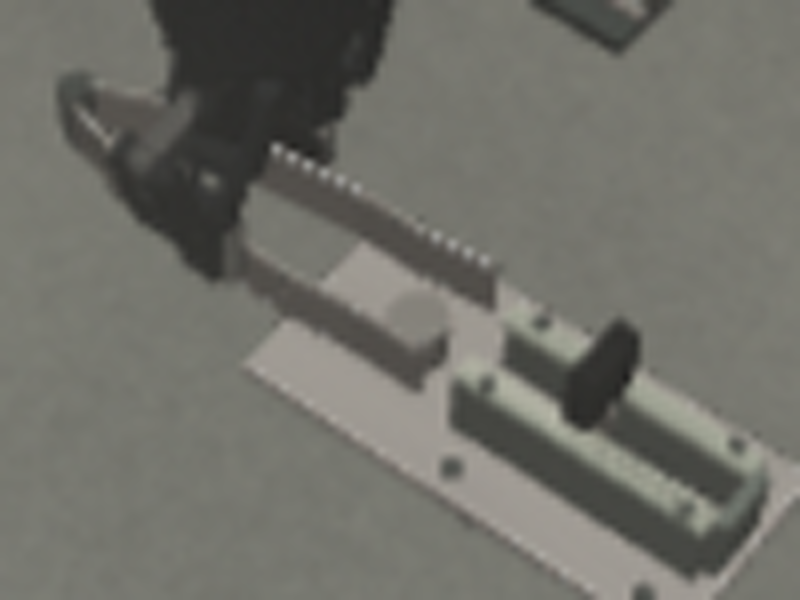

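The stub, top at (415,315), stands between the two arms near their ends, with clearance on both sides and no contact force. Lower slightly and close in steps.

{"method": "drive_tool", "body": {"rows": "46 0 0 3 0; 44 0 0 0 0; 42 0 0 0 0; 40 0 0 0 0; 39 0 0 0 0; 38 0 0 0 0; 37 0 0 0 0; 36 0 0 0 0; 35 0 0 0 0; 35 0 0 0 0; 35 0 0 0 0"}}

```text
clock: 13.1
eef_pos: [0.4602, 0.1633, 0.0143]
tool_rot: [0.716, 0.698, -0.0, 0.0]
ft_force: [0.1, -1.3, -0.2]
grip_width: 0.0355
```

{"method": "drive_tool", "body": {"rows": "34 0 0 0 0; 33 0 0 0 0; 32 0 0 0 0; 32 0 0 0 0; 32 0 0 0 0; 32 0 0 0 0"}}

```text
clock: 13.7
eef_pos: [0.4602, 0.1633, 0.0144]
tool_rot: [0.716, 0.698, 0.0, 0.0]
ft_force: [-0.3, -2.2, 2.4]
grip_width: 0.0336
```

{"method": "drive_tool", "body": {"rows": "30 0 0 0 0; 30 0 0 -3 0; 30 0 0 -5 0; 30 0 0 -8 0; 30 0 0 -10 0; 30 0 0 -12 0; 30 0 0 -15 0; 30 0 0 -15 0; 30 0 0 -15 0; 30 0 0 -15 0; 30 0 0 -15 0; 30 0 0 -15 0"}}

```text
clock: 14.9
eef_pos: [0.4602, 0.1634, 0.1441]
tool_rot: [0.716, 0.698, 0.001, 0.0]
ft_force: [0.5, 1.3, -2.3]
grip_width: 0.0334
```

{"method": "drive_tool", "body": {"rows": "30 0 0 -10 0; 30 0 0 -5 0; 30 0 0 -3 0; 30 0 0 0 0; 30 0 0 0 0; 30 0 0 0 0; 30 0 0 0 0"}}

```text
clock: 15.6
eef_pos: [0.4598, 0.1632, 0.1598]
tool_rot: [0.716, 0.698, -0.001, -0.0]
ft_force: [1.1, 0.2, -1.9]
grip_width: 0.0338
```

```bash
python3 - <<'E'
from h import *
o=bot.get_obs();c=bot.camera("scene");np.savez("scene7.npz",**c)
cv2.imwrite("pics/c7.png",cv2.resize(c["image"][80:200,210:370,::-1],(800,600),interpolation=cv2.INTER_CUBIC));print(o["eef_pos"],o["ft_force"],o["grip_width"],o["ft_torque"])
E
```

```text
[0.4598361  0.16323322 0.15976108] [ 1.10025661  0.15727863 -1.91951404] 0.033788100805630064 [0.00469248 0.04466857 0.00307701]
```

View pics/c7.png

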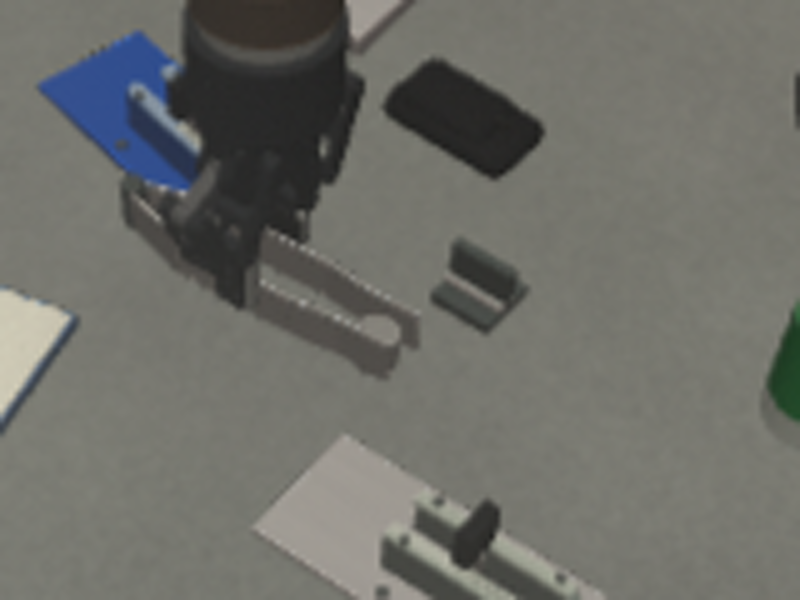

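The stub, top at (382,330), is held between the tongs' tips high above the empty plate, and the gripper touches only the tongs. Handing in.

```bash
python3 - <<'E'
from workcell import bot
print(bot.job_done()); o=bot.get_obs();print(o["clock"],o["eef_pos"],o["grip_width"],o["ft_force"])
E
```

```text
the job is handed in; nothing more can be done
None
the job is handed in; nothing more can be done
```

The job is handed in at about 15.7 s on the robot's clock. The stub is held in the tongs' tips about 14.5 cm above where it stood.

- **Ejecting:** I pushed the tab with shut fingers to the slide's stop. The force rose to 21 N there with no further travel. The stub then measured about 29 mm outside the mouth, and the slide sprang back when I let go.
- **Tongs and lift:** I picked up the tongs at a 46 mm opening, lowered them round the stub with the fingers well clear of it, and squeezed. The fingers stopped at about 33.7 mm, a little tighter than the 36 mm given for clamped.
- **Last checks:** The final scene picture shows the stub between the tips, with the plate below it empty. The TCP was at 0.160 m and steady. No bystander was touched as far as I could see, but I did not measure their positions again.
- **Disagreements:**
    - The wrist force after the lift (1.9 N) was no higher than with the tongs alone (2.2 N), so it did not confirm the stub's 0.7 N weight. I relied on the picture for that.
    - When I gripped the tongs, the fingertips pressed lightly on the table, at about 6 N.

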